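Lever up a bench counter and shim its front

TASK

The heavy beige bench counter stands too low at its front: with the red-handled pry bar, lever the front up over the blue fulcrum, latch the bar down under the yellow keeper, and push the orange shim in under the yellow-marked bay, gently, until you feel it bear firmly on the hidden stop. Then unlatch the bar, let the counter down gently onto the shim, and draw the bar out and lay it back on its fulcrum and rear rest. Lift the counter only with the bar, and leave the mouse, the jar and the tape dispenser alone.

Things in the scene. Friction and masses are not known exactly. Their poses are not given: they have to be found in the camera images.
- frame: Levelling frame fixed to the bench. Origin on the bench under the fulcrum ridge; x level towards the counter, z up, y left of x; the bar lane is y = 0. Base plate 6 mm thick, x -315..+30, y -38..+62 mm. It also carries, at y -110 mm under the counter, a hidden stop on the bench, 50 mm wide, 12 mm high, with a hard rubber face that gives 1 mm per 6 N; over 25 N on it is too much.
- fulcrum (a point): Top of the fulcrum's round steel ridge (runs along frame y), mid-lane, 22 mm above the bench; axes as the frame. The blue block has a cheek 32 mm high on each side, 42 mm between them.
- keeper (a point): Seat under the yellow keeper's lip: frame x -105, y +19.5, z 46 mm, 16 mm long in x. Post y +28..+40; lip from the post to y +9, underside z 46; nub at its free end (y +9..+12) down to z 42.5. To latch: press the bar until its shaft's top passes below the nub, swing it about the fulcrum to +y under the lip to the middle of the seat, let it rise. The load holds it there.
- rest (a point): Top middle of the blue rear rest, frame x -180, z 32 mm; the block is 14 mm long in x, y -24..+52 mm. The bar's shaft lies on it when the bar is put away.
- pry_edge (a point): Lower front edge of the counter in the lane: frame x +45 mm, 20 mm above the bench before lifting. The bar tip goes 20 mm past this edge; it passes in freely with the blade just on the ridge and sloping down to the tip at about 0.27 rad.
- bay (a point): Mouth of the shim bay: mid lower front edge of the counter's grey foot rail (80 mm wide, underside 9 mm above the bench before lifting), below a yellow mark; frame x +45, y -110 mm. The hidden stop's face lies 20 to 48 mm behind this edge, different each time, not measured: feel for it. With the bar latched the edge stands about 12 mm higher; the shim then has about 5 mm clearance.
- tilt (a joint): Tilt of the counter, rad: 0 standing low, grows as its front rises about its rear feet, 300 mm behind the front edge. Latched about 0.042; resting on the shim about 0.019; over 0.075 is too high. Pale grey-beige case 300 mm deep, 340 wide, 150 high, 6.5 kg (varies 20 percent): the front edge weighs about 30 N.
- bar_grip (a point): Centre of the pry bar's red grip (100 long, 22 wide, 24 mm thick). Axes of the blade: x to the tip, z up. Steel blade 80 x 20 x 7 mm; behind the bend the dark 12 x 12 mm shaft and the grip run back and up at 0.2 rad to the blade. Grip centre: 235 mm from the bend, 310.3 mm behind the tip along x, 46.7 mm above the blade's mid-plane. 0.4 kg. Starts lying on ridge and rear rest.
- bar_tip (a point): Middle of the pry bar's tip end (half-way through its 7 mm thickness); axes as bar_grip.
- shim_tab (a point): Centre of the shim's upright finger tab, 33 mm above the shim's underside: tab 32 mm long (x), 12 mm thick (y), its top 52 mm up. Axes: x towards the nose, y left, z up. The orange shim (0.12 kg) is a plate 44 mm wide and 14 mm thick with a 6 mm thick lip at the nose; the nose is 109 mm ahead of the tab's centre, the plate's tail 17 mm behind it.
- shim_nose (a point): Middle of the shim's nose end, 7 mm above its underside; axes as shim_tab.
- shim: The orange shim; origin at its underside, 38 mm ahead of the tab's centre; axes as shim_tab.
- bar: The pry bar; origin at its bend, 80 mm behind the tip; axes as bar_grip.
- counter: The beige counter; this point is on the bench under its rear feet (frame x +345, y 0); its axes stay as the frame's.
- mouse: Black computer mouse, 100 x 58 x 30 mm, origin at its underside. Leave alone.
- vial_jar: Jar, 52 mm across, 75 mm high, origin at its underside. Leave alone.
- dispenser: Yellow tape dispenser, 130 x 50 x 72 mm, origin at its underside. Leave alone.

How it is judged:
On the way, in this order (a step that is already met when the one before it is completed fails the run):
1. the counter's front is held up on the bar, latched under the keeper, with the gripper off the bar (value of joint tilt above 0.03 rad and contact force between bar and counter above 5 N and contact force between the fingers and bar below 0.1 N), for 0.2 s.
2. while the counter is up, the shim is pushed in until it bears on the hidden stop (value of joint tilt above 0.03 rad and contact force between shim and frame above 3 N and x of shim_nose in the frame of frame above 0.062 m), for 0.1 s.
At the end, for the whole second after the job is handed in: Counter rests on the shim (tilt 0.014-0.025 rad, over 8 N on it); shim nose 17 mm or more past the front edge, within 25 mm of the bay's middle, square to 0.2 rad; bar clear of the counter, tip short of its edge, at rest on fulcrum and rear rest (value of joint tilt between 0.014 and 0.025 rad and contact force between shim and counter above 8 N and x of shim_nose in the frame of frame above 0.062 m and y of shim_nose in the frame of frame between -0.135 and -0.085 m and angle between the x axis of shim and the x axis of frame, either way round below 0.2 rad and contact force between bar and counter below 0.3 N and x of bar_tip in the frame of frame below 0.042 m and contact force between bar and frame above 1.5 N and horizontal distance between bar_tip and fulcrum below 0.06 m and linear speed of each of bar, shim below 0.02 m/s); the robot touches nothing.
It fails at once if the shim is rammed against the stop or frame with more than 25 N (contact force between shim and frame above 25 N).
It fails at once if the counter is dropped (falls faster than 0.7 rad/s) (velocity of joint tilt below -0.7 rad/s).
It fails at once if the counter is lifted far too high (tilt above 0.075) (value of joint tilt above 0.075 rad).
It fails at once if the arm or gripper pushes on the counter (contact force between any of the arm, the fingers and counter above 5 N).
It fails at once if a bystander is moved (distance of any of mouse, vial_jar, dispenser from where it was at the start of the episode above 0.015 m).
It also fails if it takes over 72 s, if anything falls off the work surface, if the arm or the gripper's body presses on something with over 40 N, if the wrist force passes 120 N, or if a joint passes its speed limit or range.

ROBOT

A 6-joint arm with a two-finger parallel gripper is mounted at the origin on the work surface. World frame = base frame: x ahead of the robot, y to its left, z up, the work surface at z = 0. Lengths are in m, angles in rad, forces in N, time in s.
With the tool pointing down it reaches from about 0.3 to 0.875 m from the base axis. Payload 6.4 kg.
Tool frame: the origin (TCP) lies on the centre line of the jaws, within the pads' length; the fingertips stand 25 mm ahead of it and the grasp point (between the pads) lies 6 mm ahead of it; z points along the fingers, y is the line along which they close (so a half turn about z gives the same grasp; the last joint's range is limited). The gripper opens to 85 mm and grips with 20 to 120 N. Pads are 22 mm wide; open, the fingers measure 114 mm over their backs; the gripper's body (76 mm by 85 mm) begins 54 mm behind the grasp point. The pads swing forward as they close: fully open they stand 13 mm farther back than shut.
Start: joints at [-1.347, 0.181, 1.607, -0, 1.354, -0.206], TCP at [0.24, -0.523, 0.256] pointing down, gripper open.
Joint ranges: [-2.99, 2.99], [-0.89, 2.07], [0.3, 2.58], [-1.14, 4.28], [0, 2.63], [-3.12, 3.12]. Speed limits (rad/s): [2.57, 2.57, 3.01, 3.14, 3.14, 3.14].

INTERFACE

Orientations are given as a unit quaternion [w, x, y, z].
In Python, from bench import get_obs, camera, hand_in, spot_in gives the robot as it stands.
- The arm moves only by the shell command python3 -m jog 'ROWS'. ROWS is JSON, one flat list of numbers, 7 for each row, row after row: the shift along the tool's x, y, z in m, then the turn, a rotation vector about the tool's x, y, z in rad, then the closure, from 0 (fully open) to 1 (shut). A call has 1 to 20 rows; each row is the pose to reach, as a shift and turn from the pose commanded when the call began, along the tool's axes at that moment; what a row does not reach only later rows make up. A row lasts 1/8 s, in which the tool goes at most 62.5 mm and 10.7 degrees, less where a joint would pass 70% of its speed; a pose out of reach is approached as far as the arm can. A call with a gripper value outside its range is refused whole. The fingers move at their own pace and stop on an object; the grip force is fixed at half the most. Time passes only in rows, so rows that repeat a pose let the fingers close. It gives the time, the measured TCP pose, the force, the opening and the grip force at its end, in the units of the state.
- get_obs(): the state, without advancing time (a new reading comes with each control period).
- camera(name): name is "scene" or "top"; returns a dict with "frame" (400x640x3 uint8, red, green, blue), "mtx" (3x3 intrinsics, pixels), "distortion" ([k1, k2, p1, p2, k3] as OpenCV has them; the pictures are not rectified), "extrinsics" (4x4, takes a point from camera to world coordinates). Camera axes: x right, y up, looking along -z (the intrinsics and any distortion apply to the point x, -y, -z); pixel columns grow to the right and rows downward; lengths in m; the calibration is good to about 2 mm. A picture is of the moment at which its call begins. There is no depth.
- hand_in(): hands the job in; it is judged then, once.
Trained networks look in a picture, given as the dict that the camera call returned (one of the last four; its "shot" number tells which), for a name from the list of things; names that differ only in an ending like _2 or _b are one class to them, and where a whole thing is asked for, a point or a joint stands for the part that bears it (a point fixed in the world has none). Each returns a list of dicts, best first, with "confidence" (0 to 1); they miss things now and then, are a little off and sometimes report something else, mostly with a low value. They report only what shows in the picture. A call takes as long as a camera call.
- spot_in(picture, name): "xyz" ([x, y, z] in m, in world coordinates, good to about 4 mm: the middle of the surface that is visible of it).
The state is a dict: "time_s": time; "q": joint angles; "dq": joint speeds; "joint_efforts": joint torques, N m; "eef_pos": TCP position; "eef_rot": TCP orientation; "wrist_force": force on the tool from outside, world axes, zero at the start; "torque": the same for the moment, N m; "opening": opening from 0.0 (shut) to 1.0 (fully open); "grasp_force": force on a finger pad.
Only numpy, scipy, OpenCV 4.12 (cv2) and the standard library are available. Lean on these libraries where they do the work, as an engineer would, in place of code of your own. Each camera call takes 0.05 s, during which the arm holds its last target. There are 200 camera calls.

## Working session

There is one attempt and no reset: what is moved stays moved. The work goes in short steps, Python scripts to look and compute and a shell command to move; the robot and the scene stay as the last step left them, time stands still between calls to the robot, and variables do not carry over. Pictures are saved under pics/ and viewed, at most 10 in all, crops included, and the job is handed in when it is done.

```bash
mkdir -p pics; cat > h.py <<'E'
import numpy as np, cv2
from scipy.spatial.transform import Rotation as R
from bench import get_obs, camera, hand_in, spot_in
def save(c,fn,box=None,s=1):
    f=c["frame"][:,:,::-1]
    if box: f=f[box[1]:box[3],box[0]:box[2]]
    cv2.imwrite("pics/"+fn,cv2.resize(f,None,fx=s,fy=s,interpolation=cv2.INTER_CUBIC))
def proj(c,P):
    E=np.linalg.inv(np.array(c["extrinsics"])); p=np.atleast_2d(P)@E[:3,:3].T+E[:3,3]
    p=p*[1,-1,-1]
    return cv2.projectPoints(p.reshape(-1,1,3),np.zeros(3),np.zeros(3),np.array(c["mtx"]),np.array(c["distortion"],float))[0].reshape(-1,2)
def ray(c,uv):
    n=cv2.undistortPoints(np.array(uv,float).reshape(-1,1,2),np.array(c["mtx"]),np.array(c["distortion"],float)).reshape(-1,2)
    E=np.array(c["extrinsics"]); d=np.c_[n[:,0],-n[:,1],-np.ones(len(n))]@E[:3,:3].T
    return E[:3,3],d
def atz(c,uv,z):
    o,d=ray(c,uv); return o+d*((z-o[2])/d[:,2])[:,None]
E
python3 - <<'E'
from h import *
np.set_printoptions(precision=4,suppress=True)
o=get_obs(); print({k:np.round(v,3) for k,v in o.items()})
for n in("top","scene"):
    c=camera(n); save(c,n+"0.png"); print(n,np.array(c["extrinsics"]))
    for k in["fulcrum","keeper","rest","pry_edge","bay","bar_grip","bar_tip","shim_tab","shim_nose","shim","bar","counter","frame","mouse","vial_jar","dispenser"]:
        try:
            r=spot_in(c,k); print(k,[(np.round(x["xyz"],3),round(x["confidence"],2)) for x in r[:2]])
        except Exception as e: print(k,e)
E
```

```text
{'time_s': np.float64(0.0), 'q': array([-1.347,  0.182,  1.608, -0.   ,  1.354, -0.206]), 'dq': array([-0.   ,  0.001, -0.001,  0.001,  0.   ,  0.   ]), 'joint_efforts': array([  0.002, -44.486, -35.134,  -0.   ,   0.009,   0.   ]), 'eef_pos': array([ 0.239, -0.522,  0.255]), 'eef_rot': array([-0.001,  0.977,  0.213, -0.   ]), 'wrist_force': array([-0.043,  0.315, -0.179]), 'torque': array([ 0.005, -0.038, -0.028]), 'grasp_force': np.float64(0.0), 'opening': np.float64(1.0)}
top [[ 0.0011  0.9941 -0.1082  0.4571]
 [-0.9999  0.0027  0.0148  0.0683]
 [ 0.015   0.1082  0.994   1.4252]
 [ 0.      0.      0.      1.    ]]
fulcrum [(array([ 0.447, -0.073,  0.01 ]), 0.66), (array([ 0.469, -0.106,  0.044]), 0.32)]
keeper [(array([ 0.44 , -0.078,  0.003]), 0.65), (array([0.486, 0.26 , 0.123]), 0.62)]
rest [(array([ 0.445, -0.072,  0.006]), 0.76)]
pry_edge [(array([0.484, 0.258, 0.121]), 0.73), (array([ 0.445, -0.076,  0.003]), 0.15)]
bay [(array([0.488, 0.257, 0.12 ]), 0.73)]
bar_grip [(array([ 0.468, -0.111,  0.048]), 0.64)]
bar_tip [(array([ 0.472, -0.111,  0.041]), 0.63)]
shim_tab [(array(
[... 1037 characters left out ...]
.046]), 0.88), (array([ 0.794, -0.05 ,  0.054]), 0.5)]
bar_tip [(array([ 0.479, -0.144,  0.045]), 0.81)]
shim_tab [(array([ 0.62 , -0.041,  0.018]), 0.81), (array([0.612, 0.244, 0.122]), 0.54)]
shim_nose [(array([ 0.619, -0.044,  0.014]), 0.63)]
shim [(array([ 0.619, -0.038,  0.015]), 0.61), (array([ 0.478, -0.137,  0.042]), 0.55)]
bar [(array([ 0.477, -0.137,  0.045]), 0.94)]
counter [(array([0.61 , 0.242, 0.119]), 0.9), (array([0.605, 0.241, 0.12 ]), 0.43)]
frame [(array([ 0.477, -0.142,  0.046]), 0.75), (array([ 0.478, -0.083,  0.008]), 0.63)]
mouse [(array([0.793, 0.153, 0.029]), 0.94)]
vial_jar [(array([ 0.793, -0.051,  0.054]), 0.64)]
dispenser [(array([ 0.768, -0.28 ,  0.024]), 0.62)]
```

View pics/top0.png

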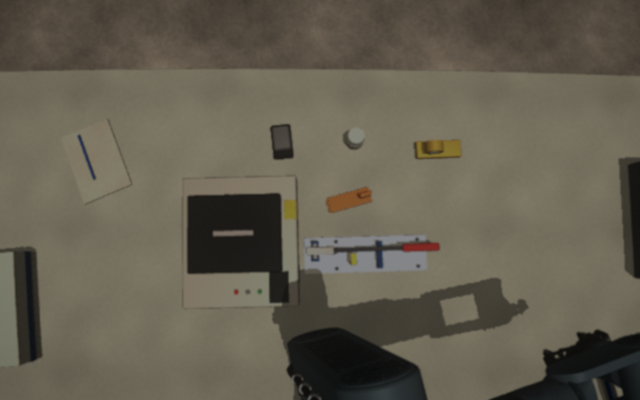

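View pics/scene0.png

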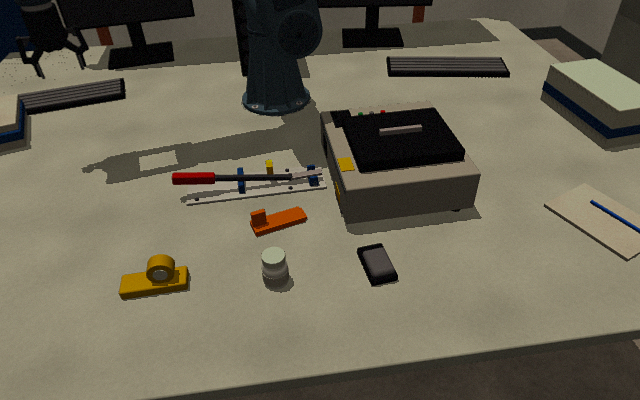

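The top view shows the plate at (305-427, 235-272), the keeper at (352,258), the shim at (350,200) and the counter at (183-298, 177-308). Frame x points along world +y. Next, close crops.

```bash
python3 - <<'E'
from h import *
c=camera("top"); save(c,"t1.png",(270,180,450,280),4.4)
c=camera("scene"); save(c,"s1.png",(165,125,365,245),4)
E
```

```text
(no output)
```

View pics/t1.png

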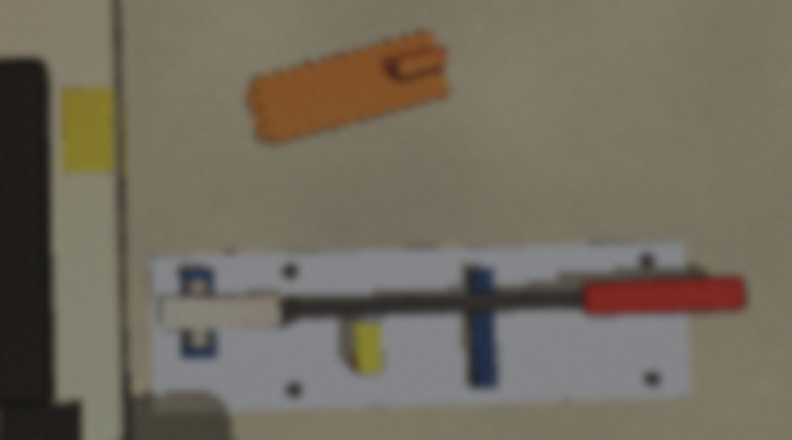

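View pics/s1.png

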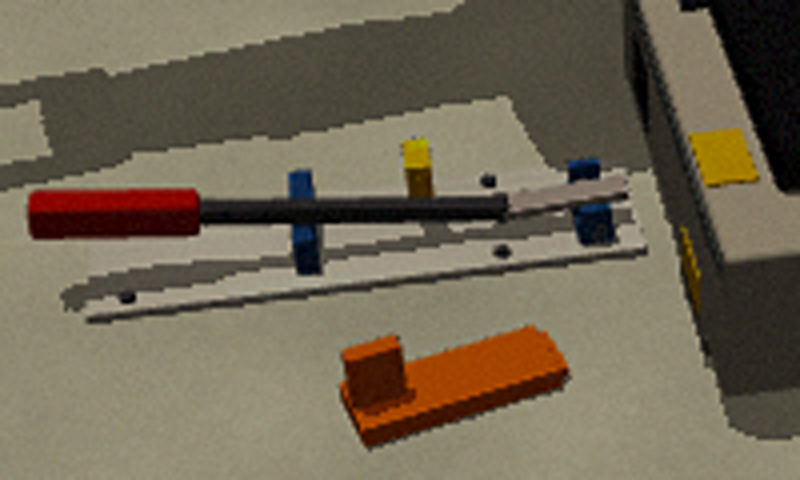

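Top crop (u = 270+px/4.4, v = 180+py/4.4): plate corners (152,257), (686,241), (689,396); rest block centre (483,327); shim tail corners (430,32) and (447,95) and tab (419,63); grip (585-745, 278-312). Scene crop agrees. Next I fit the poses with these.

```bash
cat > fit.py <<'E'
from h import *
from scipy.optimize import least_squares
np.set_printoptions(precision=4,suppress=True)
ct,cs=camera("top"),camera("scene")
T=lambda p:(270+(p[0]+.5)/4.4-.5,180+(p[1]+.5)/4.4-.5)
S=lambda p:(165+(p[0]+.5)/4-.5,125+(p[1]+.5)/4-.5)
def W(p,loc): # p: x,y,yaw
    return np.c_[np.array(loc)/1e3@R.from_euler('z',p[2]).as_matrix().T+[p[0],p[1],0]]
def fit(t,s,p0,name):
    tl,tu=[a[0] for a in t],np.array([T(a[1]) for a in t]); sl,su=[a[0] for a in s],np.array([S(a[1]) for a in s])
    f=lambda p:np.r_[(proj(ct,W(p,tl))-tu).ravel(),(proj(cs,W(p,sl))-su).ravel()]
    r=least_squares(f,p0,loss='soft_l1'); print(name,r.x,'\n',f(r.x).reshape(-1,2).round(1).tolist()); return r.x
F=fit([((30,-38,6),(152,257)),((-315,-38,6),(686,241)),((-315,62,6),(689,396)),((-180,14,32),(483,327)),((30,62,6),(154,410))],
 [((-315,-38,0),(88,320)),((30,-38,0),(646,253)),((-180,14,32),(306,212))],[.45,-.02,1.57],'frame')
Q=fit([((-55,-22,14),(430,32)),((-55,22,14),(447,95)),((-38,0,52),(419,63))],
 [((-55,-22,0),(370,447)),((-38,0,52),(373,345)),((71,-22,0),(568,377))],[.6,-.03,1.3],'shim')
print('tab',W(Q,[(-38,0,33)]))
Ri=R.from_euler('z',-F[2]).as_matrix()
for nm,z,p in(("grip end rear top",.064,(745,294)),("grip front top",.057,(585,297)),("tip",.032,(160,311)),("bend",.025,(284,311)),("fulc blk",.032,(198,311)),("counter front top",.15,(115,130))):
    w=atz(ct,[T(p)],z)[0]; print(nm,w,'frame',Ri@(w-[F[0],F[1],0]))
print('bay',W(F,[(45,-110,9)]),'grip guess',W(F,[(-285,0,51)]))
np.save('F.npy',F);np.save('Q.npy',Q)
E
python3 fit.py
```

```text
frame [0.4657 0.0658 1.5971] 
 [[-0.6, -0.5], [-0.4, 0.0], [0.5, 0.2], [0.3, 0.2], [-0.2, 0.5], [-0.1, 1.1], [0.7, 0.8], [-1.0, -1.7]]
shim [ 0.6087 -0.0373  1.8963] 
 [[-0.4, -0.3], [0.8, 0.0], [0.3, 0.3], [-0.3, 0.1], [0.0, 0.0], [1.2, -0.2]]
tab [[ 0.6209 -0.0733  0.033 ]]
grip end rear top [ 0.477  -0.2724  0.064 ] frame [-0.3384 -0.0024  0.064 ]
grip front top [ 0.4754 -0.1739  0.057 ] frame [-0.2399 -0.0034  0.057 ]
tip [0.4669 0.0895 0.032 ] frame [ 0.0236 -0.0019  0.032 ]
bend [0.4671 0.0114 0.025 ] frame [-0.0544  0.      0.025 ]
fulc blk [0.467  0.0657 0.032 ] frame [-0.0002 -0.0013  0.032 ]
counter front top [0.5704 0.1142 0.15  ] frame [ 0.0456 -0.1059  0.15  ]
bay [[0.5745 0.1137 0.009 ]] grip guess [[ 0.4732 -0.2191  0.051 ]]
```

```bash
cat > plan.py <<'E'
from h import *
np.set_printoptions(precision=4,suppress=True)
F=np.load('F.npy'); RF=R.from_euler('z',F[2]); OF=np.array([F[0],F[1],0])
def cur():
    o=get_obs(); q=np.array(o["eef_rot"]); return np.array(o["eef_pos"]),R.from_quat(q[[1,2,3,0]]),o
def rel(pos,rot,base=None):
    p,r,_=base or cur(); return np.r_[r.inv().apply(pos-p),(r.inv()*rot).as_rotvec()]
DOWN=R.from_euler('x',np.pi)   # tool axes in frame axes: x=x,y=-y,z=-z
def f2w(p,rot): return OF+RF.apply(np.array(p)),RF*rot
def bar(d,th,psi=0,lift=0,y0=-.0015):   # bar origin(bend) pose in frame
    r=R.from_euler('z',psi)*R.from_euler('y',th)
    tip=np.array([0,y0,.022+lift])+r.apply([d,0,.0035]); return tip-r.apply([.08,0,0]),r
GR=np.array([-.2303,0,.0467])
def st():
    p,r,o=cur(); fp=RF.inv().apply(p-OF); print('t',o["time_s"],'frame TCP',fp*1e3,'err rot',((RF*DOWN).inv()*r).as_rotvec(),'Ff',RF.inv().apply(o["wrist_force"]),'op',o["opening"],'gf',o["grasp_force"])
E
python3 - <<'E'
from plan import *
b,r=bar(.0245,-.071); g=b+r.apply(GR); print('bend',b,'grip',g,'rest underside z at x=-.18?')
for z in(.07,.006):
    print(rel(*f2w(g+[0,0,z],DOWN)))
E
```

```text
bend [-0.0556 -0.0015  0.0216] grip [-0.2886 -0.0015  0.0518] rest underside z at x=-.18?
[ 0.3388 -0.1748  0.1345  0.      0.     -1.1674]
[ 0.3388 -0.1748  0.1985  0.      0.     -1.1674]
```

```bash
python3 -m jog '[0.042,-0.022,0.017,0,0,-0.146,0, 0.085,-0.044,0.034,0,0,-0.292,0, 0.127,-0.066,0.05,0,0,-0.438,0, 0.169,-0.087,0.067,0,0,-0.584,0, 0.212,-0.109,0.084,0,0,-0.73,0, 0.254,-0.131,0.101,0,0,-0.875,0, 0.296,-0.153,0.118,0,0,-1.021,0, 0.339,-0.175,0.134,0,0,-1.167,0, 0.339,-0.175,0.134,0,0,-1.167,0, 0.339,-0.175,0.134,0,0,-1.167,0]'; python3 - <<'E'
from plan import *
st()
b,r=bar(.0245,-.071); g=b+r.apply(GR)
print(rel(*f2w(g+[0,0,.006],DOWN)))
c=camera("scene"); save(c,"s2.png",(120,60,380,260),3)
E
```

```text
time_s: 3.15
eef_pos: [0.4749, -0.2226, 0.1225]
eef_rot: [0.0, 0.698, 0.716, -0.0]
wrist_force: [-0.1, -0.7, 1.2]
opening: 1.004
grasp_force: 0.0
t 3.15 frame TCP [-288.5681   -1.6264  122.4543] err rot [ 0.     -0.0005  0.0005] Ff [-0.7378  0.1008  1.2334] op 1.0040134706492785 gf 0.0
[-0.     -0.0001  0.0647 -0.      0.0005 -0.0005]
```

View pics/s2.png

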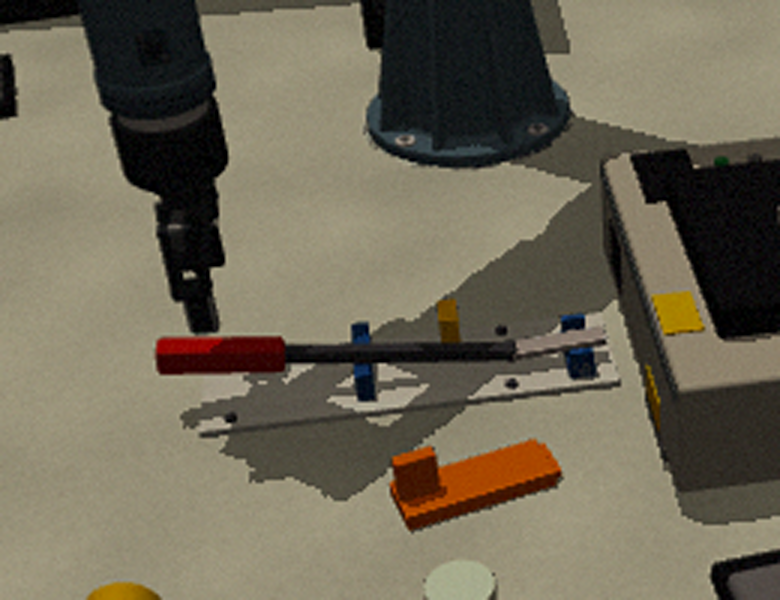

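The gripper stands over the middle of the red grip (fingers at about (203,320), grip at (158-285, 355)). I descend and close.

```bash
python3 -m jog '[0,0,0.03,0,0,0,0, 0,0,0.055,0,0,0,0, 0,0,0.064,0,0,0,0, 0,0,0.064,0,0,0,0, 0,0,0.064,0,0,0,1, 0,0,0.064,0,0,0,1, 0,0,0.064,0,0,0,1, 0,0,0.064,0,0,0,1, 0,0,0.064,0,0,0,1, 0,0,0.064,0,0,0,1]'; cat >> plan.py <<'E'
# grasp transform assumed: tool vertical at grasp with bar at rest
def grasp_save(d=.0245,th=-.071,psi=0):
    p,r,_=cur(); fp=RF.inv().apply(p-OF); fr=RF.inv()*r; b,br=bar(d,th,psi)
    np.savez('g.npz',p=br.inv().apply(fp-b),r=(br.inv()*fr).as_quat())
def tool_for(*a,**k):
    z=np.load('g.npz'); b,br=bar(*a,**k); return f2w(b+br.apply(z['p']),br*R.from_quat(z['r']))
E
python3 - <<'E'
from plan import *
st(); grasp_save()
for a in[dict(d=.0245,th=-.071,lift=.004),dict(d=.0245,th=.1,lift=.004),dict(d=.0245,th=.27,lift=.003),dict(d=.0245,th=.28,lift=.001),dict(d=.045,th=.28,lift=.001),dict(d=.067,th=.28,lift=.001)]:
    b,r=bar(**a); print(a,'tip',b+r.apply([.08,0,0]),'row',rel(*tool_for(**a)))
E
```

```text
time_s: 4.45
eef_pos: [0.4749, -0.2224, 0.0585]
eef_rot: [0.0, 0.698, 0.716, -0.0]
wrist_force: [-1.0, -0.0, 2.5]
opening: 0.245
grasp_force: 62.1
t 4.45 frame TCP [-288.3871   -1.6142   58.4548] err rot [-0.     -0.0001  0.0002] Ff [0.0255 0.9904 2.4934] op 0.24540916444824087 gf 62.06478238105774
{'d': 0.0245, 'th': -0.071, 'lift': 0.004} tip [ 0.0242 -0.0015  0.0312] row [-0.     0.    -0.004  0.    -0.    -0.   ]
{'d': 0.0245, 'th': 0.1, 'lift': 0.004} tip [ 0.0247 -0.0015  0.027 ] row [ 0.0104  0.     -0.0525 -0.     -0.171  -0.    ]
{'d': 0.0245, 'th': 0.27, 'lift': 0.003} tip [ 0.0245 -0.0015  0.0218] row [ 0.0288 -0.     -0.0973 -0.0001 -0.341  -0.    ]
{'d': 0.0245, 'th': 0.28, 'lift': 0.001} tip [ 0.0245 -0.0015  0.0196] row [ 0.0301 -0.     -0.0979 -0.0001 -0.351  -0.    ]
{'d': 0.045, 'th': 0.28, 'lift': 0.001} tip [ 0.0442 -0.0015  0.0139] row [ 0.0498 -0.     -0.0923 -0.0001 -0.351  -0.    ]
{'d': 0.067, 'th': 0.28, 'lift': 0.001} tip [ 0.0654 -0.0015  0.0078] row [ 0.071  -0.     -0.0862 -0.0001 -0.351  -0.    ]
```

```bash
python3 -m jog '[0,0,-0.004,0,0,0,1, 0.003,0,-0.022,0,-0.06,0,1, 0.0075,0,-0.042,0,-0.13,0,1, 0.014,0,-0.062,0,-0.2,0,1, 0.0215,0,-0.081,0,-0.275,0,1, 0.0301,0,-0.098,0,-0.351,0,1, 0.0301,0,-0.098,0,-0.351,0,1, 0.0301,0,-0.098,0,-0.351,0,1]'; python3 - <<'E'
from plan import *
st()
c=camera("scene"); f=c["frame"].copy()
b,r=bar(d=.0245,th=.28,lift=.001)
P=np.array([OF+RF.apply(b+r.apply(x)) for x in([.08,0,0],[0,0,0],GR)]+[OF+RF.apply([.045,0,.02])])
uv=proj(c,P); print(uv)
c["frame"]=cv2.resize(f[110:200,160:360],None,fx=4,fy=4,interpolation=cv2.INTER_CUBIC)
for q in uv: cv2.circle(c["frame"],tuple(int(v) for v in ((q-[160,110]+.5)*4)),4,(0,255,0),1)
save(c,"s3.png")
for a in[dict(d=.0245,th=.28,lift=.001),dict(d=.067,th=.28,lift=.001)]: print(rel(*tool_for(**a)))
E
```

```text
time_s: 5.45
eef_pos: [0.4738, -0.192, 0.1556]
eef_rot: [0.124, 0.687, 0.705, -0.121]
wrist_force: [-0.8, 1.1, -2.8]
opening: 0.246
grasp_force: 61.3
t 5.45 frame TCP [-257.9674   -1.2921  155.5871] err rot [ 0.0007 -0.3491  0.0002] Ff [ 1.1252  0.7331 -2.7716] op 0.2455050944329185 gf 61.25883221626282
[[322.123  174.0516]
 [291.4126 170.5106]
 [197.9769 142.7906]
 [329.9739 172.6397]]
[-0.0004  0.0005 -0.0009 -0.0013 -0.002  -0.0004]
[ 0.042   0.0004 -0.0038 -0.0013 -0.002  -0.0004]
```

View pics/s3.png

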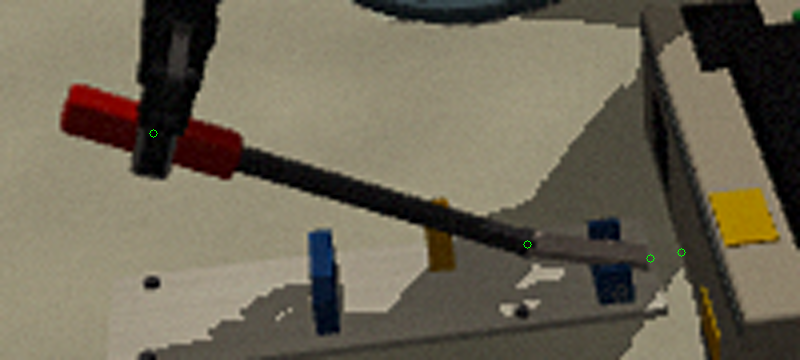

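The bar sits as planned: tip at (648,258), bend at (527,244), both on the predictions, and the edge is just ahead. I slide it in.

```bash
python3 -m jog '[0.007,0,-0.001,0,0,0,1, 0.014,0,-0.0015,0,0,0,1, 0.021,0,-0.002,0,0,0,1, 0.028,0,-0.0025,0,0,0,1, 0.035,0,-0.003,0,0,0,1, 0.042,0,-0.0035,0,0,0,1, 0.042,0,-0.0035,0,0,0,1, 0.042,0,-0.0035,0,0,0,1]'; cat >> plan.py <<'E'
def latch(th,psi,d=.067,lift=0):   # report shaft top z / y at keeper x, tip
    b,r=bar(d,th,psi,lift); n=r*R.from_euler('y',.2); ax=n.apply([-1,0,0]); s=(-.105-b[0])/ax[0]; c=b+ax*s
    return 'shaft top z %.1f y %.1f tip %s'%((c[2]+.006/np.cos(th+.2))*1e3,c[1]*1e3,(b+r.apply([.08,0,.0035]))*1e3)
E
python3 - <<'E'
from plan import *
st()
base=cur()
for th in(.28,.2,.1,.05,0,-.03,-.045,-.06,-.075,-.085,-.095): print(th,latch(th,0),rel(*tool_for(.067,th),base=base))
E
```

```text
time_s: 6.5
eef_pos: [0.473, -0.1516, 0.1451]
eef_rot: [0.125, 0.687, 0.705, -0.122]
wrist_force: [-1.2, 0.3, -3.3]
opening: 0.246
grasp_force: 61.3
t 6.5 frame TCP [-217.5555   -1.6108  145.1297] err rot [ 0.0001 -0.351   0.0001] Ff [ 0.2872  1.1597 -3.3165] op 0.24594018645818708 gf 61.309239864349365
0.28 shaft top z 84.4 y -1.5 tip [66.3252 -1.5    10.2116] [ 0.0006  0.      0.0013 -0.0002 -0.0001  0.0001]
0.2 shaft top z 73.8 y -1.5 tip [67.0551 -1.5    15.5496] [-0.0017  0.      0.0211 -0.0002  0.0799  0.0001]
0.1 shaft top z 61.6 y -1.5 tip [67.3641 -1.5    22.2762] [-0.0025  0.      0.046  -0.0001  0.1799  0.0001]
0.05 shaft top z 55.9 y -1.5 tip [67.2661 -1.5    25.6426] [-0.0019  0.      0.0585 -0.0001  0.2299  0.0001]
0 shaft top z 50.3 y -1.5 tip [67.  -1.5 29. ] [-0.0007  0.      0.0709 -0.0001  0.2799  0.0001]
-0.03 shaft top z 47.0 y -1.5 tip [66.7599 -1.5    31.0065] [ 0.0003  0.      0.0783 -0.0001  0.3099  0.0001]
-0.045 shaft top z 45.3 y -1.5 tip [66.6173 -1.5    32.0069] [ 0.0009  0.      0.082  -0.0001  0.3249  0.0001]
-0.06 shaft top z 43.7 y -1.5 tip [66.4597 -1.5    33.005 ] [ 0.0016  0.      0.0856 -0.0001  0.3399  0.0001]
-0.075 shaft top z 42.1 y -1.5 tip [66.2871 -1.5    34.0006] [ 0.0023  0.      0.0893 -0.0001  0.3549  0.0001]
-0.085 shaft top z 41.0 y -1.5 tip [66.1638 -1.5    34.6629] [ 0.0027  0.      0.0918 -0.0001  0.3649  0.0001]
-0.095 shaft top z 40.0 y -1.5 tip [66.0339 -1.5    35.3239] [ 0.0033  0.      0.0942 -0.0001  0.3749  0.0001]
```

```bash
python3 -m jog '[-0.001,0,0.01,0,0.037,0,1, -0.0015,0,0.0195,0,0.074,0,1, -0.002,0,0.0285,0,0.111,0,1, -0.0025,0,0.038,0,0.148,0,1, -0.0025,0,0.047,0,0.185,0,1, -0.002,0,0.0565,0,0.222,0,1, -0.0015,0,0.0655,0,0.259,0,1, -0.0005,0,0.075,0,0.296,0,1, 0.0005,0,0.0805,0,0.32,0,1, 0.0015,0,0.0855,0,0.34,0,1, 0.0025,0,0.0905,0,0.36,0,1, 0.003,0,0.093,0,0.37,0,1, 0.003,0,0.093,0,0.37,0,1, 0.003,0,0.093,0,0.37,0,1]'; cat >> plan.py <<'E'
def where():   # bar pose implied by the tool through the grasp: grip, shaft at keeper x
    z=np.load('g.npz'); p,r,_=cur(); fp=RF.inv().apply(p-OF); fr=RF.inv()*r
    br=fr*R.from_quat(z['r']).inv(); b=fp-br.apply(z['p']); n=br*R.from_euler('y',.2); ax=n.apply([-1,0,0]); s=(-.105-b[0])/ax[0]; c=b+ax*s
    e=br.as_euler('ZYX'); print('bar yaw,pitch,roll',e,'tip',1e3*(b+br.apply([.08,0,0])),'shaft top at keeper',1e3*(c+[0,0,.0061]))
    return e
E
python3 - <<'E'
from plan import *
st(); e=where(); base=cur()
c=camera("scene"); save(c,"s4.png",(160,100,360,240),4)
for psi in(-.03,-.1,-.15,-.2): print(psi,latch(-.09,psi),rel(*tool_for(.067,-.09,psi),base=base))
for th in(-.06,-.04,-.03): print(th,latch(th,-.2),rel(*tool_for(.067,th,-.2),base=base))
E
```

```text
time_s: 8.25
eef_pos: [0.4746, -0.1809, 0.058]
eef_rot: [-0.006, 0.698, 0.716, 0.007]
wrist_force: [0.4, 4.9, 7.0]
opening: 0.246
grasp_force: 62.8
t 8.25 frame TCP [-246.9035   -2.3795   57.9536] err rot [-0.0013  0.0188 -0.    ] Ff [ 4.9271 -0.5423  7.0389] op 0.2459149923592624 gf 62.81766057014465
bar yaw,pitch,roll [ 0.0003 -0.0899 -0.0012] tip [66.208  -2.2303 32.6424] shaft top at keeper [-105.       -2.2629   41.6777]
-0.03 shaft top z 40.5 y 1.7 tip [66.0699 -3.4827 34.9935] [ 0.0003 -0.0082  0.0012  0.0007  0.0001  0.0302]
-0.1 shaft top z 40.5 y 9.0 tip [65.7695 -8.099  34.9935] [ 0.0014 -0.0254  0.0012 -0.0007  0.      0.1002]
-0.15 shaft top z 40.6 y 14.4 tip [ 65.3575 -11.3778  34.9935] [ 0.0029 -0.0376  0.0012 -0.0016 -0.      0.1502]
-0.2 shaft top z 40.7 y 19.8 tip [ 64.7821 -14.632   34.9935] [ 0.0051 -0.0498  0.0012 -0.0025 -0.      0.2002]
-0.06 shaft top z 44.0 y 19.8 tip [ 65.1349 -14.7035  33.005 ] [ 0.0063 -0.0495 -0.0062  0.0005 -0.0299  0.2002]
-0.04 shaft top z 46.2 y 19.8 tip [ 65.3376 -14.7446  31.6737] [ 0.0073 -0.0494 -0.011   0.0025 -0.0499  0.2002]
-0.03 shaft top z 47.3 y 19.8 tip [ 65.4291 -14.7631  31.0065] [ 0.0078 -0.0493 -0.0135  0.0035 -0.0598  0.2002]
```

View pics/s4.png

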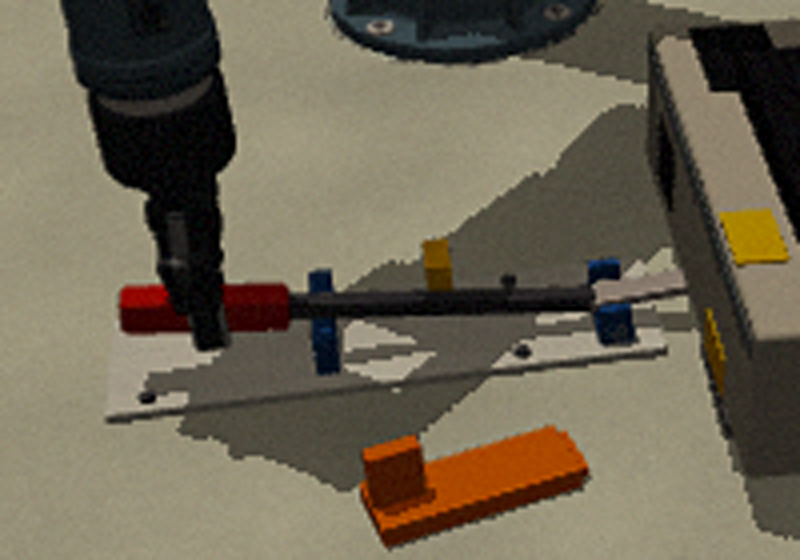

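```bash
python3 - <<'E'
from plan import *
base=cur()
for psi in(0,-.05,-.1,-.15,-.19): print(psi,latch(-.105,psi),rel(*tool_for(.067,-.105,psi),base=base))
E
```

```text
0 shaft top z 38.9 y -1.5 tip [65.8974 -1.5    35.9835] [-0.0004 -0.0008  0.0049  0.0012  0.0151  0.0003]
-0.05 shaft top z 38.9 y 3.8 tip [65.815  -4.7935 35.9835] [-0.0001 -0.0131  0.0049 -0.0001  0.0151  0.0503]
-0.1 shaft top z 38.9 y 9.0 tip [65.5681 -8.0788 35.9835] [ 0.0008 -0.0255  0.0049 -0.0014  0.015   0.1003]
-0.15 shaft top z 39.0 y 14.4 tip [ 65.1574 -11.3476  35.9835] [ 0.0024 -0.0377  0.0049 -0.0027  0.015   0.1503]
-0.19 shaft top z 39.1 y 18.7 tip [ 64.7115 -13.9453  35.9835] [ 0.004  -0.0475  0.0049 -0.0038  0.015   0.1903]
```

```bash
python3 -m jog '[0,-0.0005,0.002,0,0.008,0,1, 0,-0.0005,0.004,0,0.015,0,1, 0,-0.007,0.004,0,0.015,0.025,1, 0,-0.013,0.004,0,0.015,0.05,1, 0.0005,-0.019,0.004,0,0.015,0.075,1, 0.001,-0.0255,0.004,-0.001,0.015,0.1,1, 0.0015,-0.0315,0.004,-0.002,0.015,0.125,1, 0.0025,-0.038,0.004,-0.003,0.015,0.15,1, 0.003,-0.043,0.004,-0.003,0.015,0.17,1, 0.003,-0.043,0.004,-0.003,0.015,0.17,1]'; python3 - <<'E'
from plan import *
st(); where(); base=cur()
for psi in(-.17,-.19,-.2,-.21): print(psi,latch(-.105,psi),rel(*tool_for(.067,-.105,psi),base=base))
E
```

```text
time_s: 9.55
eef_pos: [0.4316, -0.1801, 0.0544]
eef_rot: [-0.01, 0.755, 0.655, 0.012]
wrist_force: [-2.0, 0.3, 7.5]
opening: 0.248
grasp_force: 64.3
t 9.55 frame TCP [-244.9786   40.5227   54.4182] err rot [-0.0034  0.0312  0.1683] Ff [0.3955 2.0085 7.4898] op 0.2483647876051224 gf 64.2508614063263
bar yaw,pitch,roll [-0.1681 -0.1025 -0.0008] tip [ 64.0237 -11.828   33.0524] shaft top at keeper [-105.       16.8628   39.9518]
-0.17 shaft top z 39.0 y 16.5 tip [ 64.9474 -12.6487  35.9835] [0.0013 0.0001 0.0014 0.0007 0.0025 0.0019]
-0.19 shaft top z 39.1 y 18.7 tip [ 64.7115 -13.9453  35.9835] [ 0.0014 -0.0049  0.0014  0.      0.0025  0.0219]
-0.2 shaft top z 39.1 y 19.8 tip [ 64.5838 -14.5918  35.9835] [ 0.0014 -0.0073  0.0014 -0.0003  0.0025  0.0319]
-0.21 shaft top z 39.1 y 20.9 tip [ 64.4496 -15.237   35.9835] [ 0.0015 -0.0098  0.0014 -0.0006  0.0025  0.0419]
```

```bash
python3 -m jog '[0,-0.0035,0,0,0,0.016,1, 0,-0.007,0,0,0,0.031,1, 0,-0.007,0,0,0,0.031,1]'; python3 -c "
from plan import *
st();where()"; python3 -m jog '[0,-0.0025,0,0,0,0.01,1, 0,-0.0025,0,0,0,0.01,1]'; python3 -c "
from plan import *
st();where()
c=camera('top'); save(c,'t5.png',(290,220,440,280),5)"
```

```text
time_s: 9.93
eef_pos: [0.425, -0.1793, 0.0545]
eef_rot: [-0.01, 0.765, 0.644, 0.012]
wrist_force: [-0.3, 1.2, 7.6]
opening: 0.245
grasp_force: 65.9
t 9.925 frame TCP [-243.9697   47.1573   54.5188] err rot [-0.0033  0.0308  0.1984] Ff [1.2514 0.2198 7.5833] op 0.2454855686639318 gf 65.93488454818726
bar yaw,pitch,roll [-0.1982 -0.1021 -0.0002] tip [ 63.3119 -14.4471  33.0158] shaft top at keeper [-105.       19.3579   40.0131]
time_s: 10.18
eef_pos: [0.4241, -0.1792, 0.0549]
eef_rot: [-0.008, 0.768, 0.64, 0.013]
wrist_force: [6.0, 1.5, 3.7]
opening: 0.249
grasp_force: 68.6
t 10.175 frame TCP [-243.8276   48.0196   54.8796] err rot [-0.0068  0.03    0.2081] Ff [ 1.3678 -6.0712  3.7249] op 0.24920808907348935 gf 68.64944458007812
bar yaw,pitch,roll [-0.2076 -0.1016 -0.0036] tip [ 62.8134 -16.6514  33.2355] shaft top at keeper [-105.      18.765   40.294]
```

View pics/t5.png

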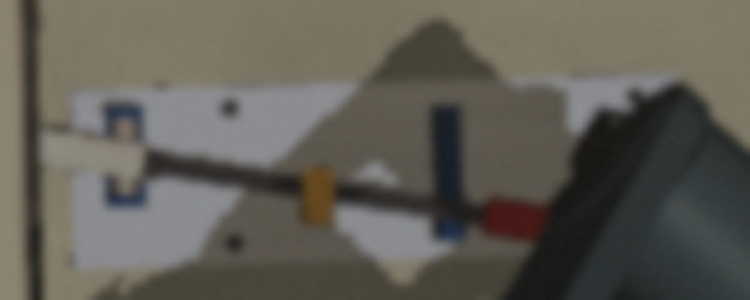

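The shaft is under the lip, beside the keeper post at (318,195), and the side force of 6 N shows it touching the post. I back off about 2 mm at the keeper, then let it rise.

```bash
python3 -m jog '[0,0.004,0,0,0,-0.016,1, 0,0.007,0,0,0,-0.028,1, 0,0.007,0,0,0,-0.028,1, 0,0.007,-0.0025,0,-0.01,-0.028,1, 0,0.007,-0.005,0,-0.02,-0.028,1, 0,0.007,-0.0075,0,-0.03,-0.028,1, 0,0.007,-0.010,0,-0.04,-0.028,1, 0,0.007,-0.010,0,-0.04,-0.028,1]'; python3 -c "
from plan import *
st();where()"; python3 -m jog '[0,0,-0.0015,0,-0.006,0,1, 0,0,-0.003,0,-0.012,0,1, 0,0,-0.003,0,-0.012,0,1]'; python3 -c "
from plan import *
st();where()"
```

```text
time_s: 11.22
eef_pos: [0.4283, -0.1789, 0.0637]
eef_rot: [0.001, 0.76, 0.65, -0.003]
wrist_force: [-2.2, 5.4, 5.5]
opening: 0.243
grasp_force: 63.4
t 11.225 frame TCP [-243.7084   43.8427   63.6849] err rot [ 0.0034 -0.0062  0.1814] Ff [5.4549 2.0175 5.5088] op 0.24297301604462798 gf 63.42094302177429
bar yaw,pitch,roll [-0.1814 -0.0646  0.0029] tip [ 63.5886 -12.2368  30.4717] shaft top at keeper [-105.       18.6247   43.8739]
time_s: 11.6
eef_pos: [0.4281, -0.1786, 0.0664]
eef_rot: [0.005, 0.76, 0.65, -0.008]
wrist_force: [-2.1, 5.9, 4.4]
opening: 0.248
grasp_force: 63.1
t 11.6 frame TCP [-243.3819   44.0125   66.3583] err rot [ 0.0048 -0.0175  0.1817] Ff [5.9463 1.9872 4.3998] op 0.24811629585712186 gf 63.13600301742554
bar yaw,pitch,roll [-0.1817 -0.0533  0.0033] tip [ 63.509  -12.0788  29.5998] shaft top at keeper [-105.       18.82     44.9513]
```

```bash
for i in 1; do python3 -m jog '[0,0,-0.001,0,-0.004,0,1, 0,0,-0.0025,0,-0.01,0,1, 0,0,-0.0025,0,-0.01,0,1]'; done; python3 -c "
from plan import *
st();where()"; python3 -m jog '[0,0,-0.001,0,-0.004,0,1, 0,0,-0.002,0,-0.008,0,1, 0,0,-0.002,0,-0.008,0,1]'; python3 -c "
from plan import *
st();where()"
```

```text
time_s: 11.98
eef_pos: [0.4279, -0.1784, 0.0678]
eef_rot: [0.008, 0.76, 0.65, -0.011]
wrist_force: [3.0, 4.9, -8.9]
opening: 0.249
grasp_force: 61.2
t 11.975 frame TCP [-243.1199   44.2403   67.7555] err rot [ 0.0058 -0.0269  0.1827] Ff [ 4.838  -3.1225 -8.8825] op 0.24907508114471347 gf 61.188368797302246
bar yaw,pitch,roll [-0.1827 -0.0438  0.0034] tip [ 63.3595 -12.0888  28.0449] shaft top at keeper [-105.       18.9561   45.014 ]
time_s: 12.35
eef_pos: [0.4277, -0.1782, 0.0686]
eef_rot: [0.01, 0.76, 0.649, -0.014]
wrist_force: [7.3, 1.4, -23.7]
opening: 0.247
grasp_force: 60.1
t 12.35 frame TCP [-242.9343   44.4048   68.6009] err rot [ 0.0065 -0.0343  0.1834] Ff [  1.2444  -7.3646 -23.7375] op 0.2472910154426682 gf 60.05158066749573
bar yaw,pitch,roll [-0.1834 -0.0364  0.0034] tip [ 63.21   -12.0758  26.5882] shaft top at keeper [-105.       19.0587   44.8148]
```

The lip carries the load: the wrist force changed sign. I relax the arm, then open and retreat.

```bash
python3 -m jog '[0,0,0.003,0,0.011,0,1, 0,0,0.003,0,0.011,0,1, 0,0,0.003,0,0.011,0,0.6, 0,0,0.003,0,0.011,0,0, 0,0,0.003,0,0.011,0,0, 0,0,0.003,0,0.011,0,0]'; python3 -c "
from plan import *
st();where();np.save('latchpose.npy',np.r_[cur()[0],cur()[1].as_quat()])
"; python3 -m jog '[0,0,-0.02,0,0.011,0,0, 0,0,-0.06,0,0.011,0,0, 0,0,-0.11,0,0.011,0,0, 0,0,-0.11,0,0.011,0,0]'; python3 - <<'E'
from plan import *
st()
Q=np.load('Q.npy'); c=camera("scene"); save(c,"s6.png",(160,100,360,250),4)
c=camera("top"); 
tab=np.array([Q[0],Q[1],0])+R.from_euler('z',Q[2]).apply([-.040,0,.036]); rot=R.from_euler('z',Q[2])*DOWN
np.save('tab.npy',tab); print('tab',tab)
print(rel(tab+[0,0,.09],rot)); print(rel(tab+[0,0,.006],rot))
E
```

```text
time_s: 13.1
eef_pos: [0.4284, -0.1794, 0.0676]
eef_rot: [0.008, 0.76, 0.649, -0.01]
wrist_force: [0.3, -0.1, -0.0]
opening: 0.989
grasp_force: 0.0
t 13.1 frame TCP [-244.144    43.7862   67.5844] err rot [ 0.0043 -0.0253  0.1836] Ff [-0.1311 -0.2817 -0.0157] op 0.9885672696544128 gf 0.0
bar yaw,pitch,roll [-0.1836 -0.0456  0.002 ] tip [ 62.3426 -12.8881  28.4247] shaft top at keeper [-105.       18.1417   44.932 ]
time_s: 13.6
eef_pos: [0.4313, -0.178, 0.1815]
eef_rot: [0.008, 0.76, 0.649, -0.005]
wrist_force: [0.8, -0.1, -0.7]
opening: 0.999
grasp_force: 0.0
t 13.6 frame TCP [-242.8835   40.8074  181.4846] err rot [-0.0036 -0.0187  0.1832] Ff [-0.1158 -0.7677 -0.668 ] op 0.9987250507558125 gf 0.0
tab [ 0.6215 -0.0752  0.036 ]
[ 0.1308  0.1744  0.0493 -0.0051  0.014  -0.4825]
[ 0.132   0.1746  0.1333 -0.0051  0.014  -0.4825]
```

View pics/s6.png

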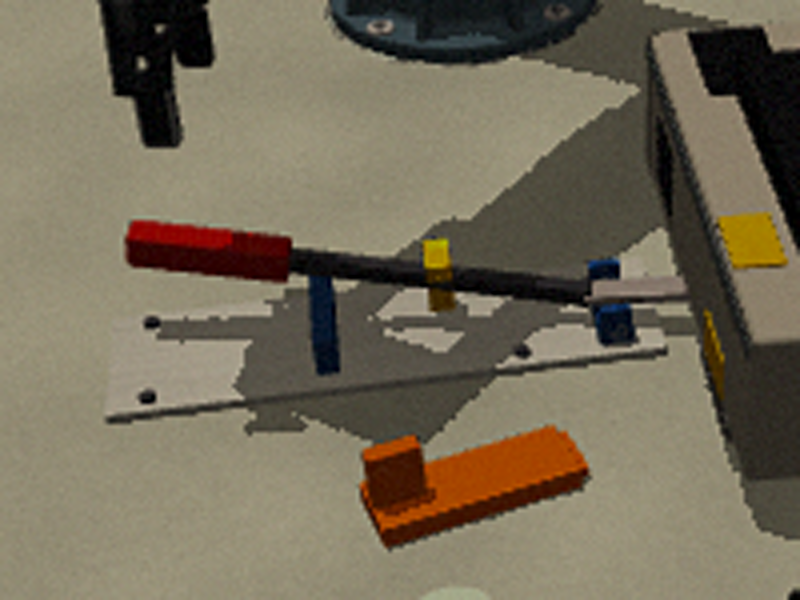

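Latched and holding, with the gripper off the bar (keeper at (438,250), shaft under it). Next, the shim.

```bash
python3 -m jog '[0.033,0.044,0,0,0.003,-0.12,0, 0.066,0.088,0.005,-0.002,0.006,-0.24,0, 0.1,0.132,0.01,-0.003,0.01,-0.36,0, 0.131,0.1745,0.02,-0.005,0.014,-0.4825,0, 0.131,0.1745,0.05,-0.005,0.014,-0.4825,0, 0.131,0.1745,0.06,-0.005,0.014,-0.4825,0]'; python3 - <<'E'
from plan import *
st(); tab=np.load('tab.npy'); Q=np.load('Q.npy'); rot=R.from_euler('z',Q[2])*DOWN
print(rel(tab+[0,0,.008],rot))
c=camera("scene"); save(c,"s7.png",(190,100,330,250),4)
E
```

```text
time_s: 14.45
eef_pos: [0.6189, -0.0738, 0.1104]
eef_rot: [-0.004, 0.583, 0.813, -0.001]
wrist_force: [-0.5, 0.2, 0.3]
opening: 1.003
grasp_force: 0.0
t 14.45 frame TCP [-143.666  -149.4333  110.3618] err rot [ 0.0077  0.0044 -0.2998] Ff [0.235  0.5239 0.3448] op 1.002653817274832 gf 0.0
[-0.0025  0.0025  0.0663 -0.007  -0.0055  0.0007]
```

View pics/s7.png

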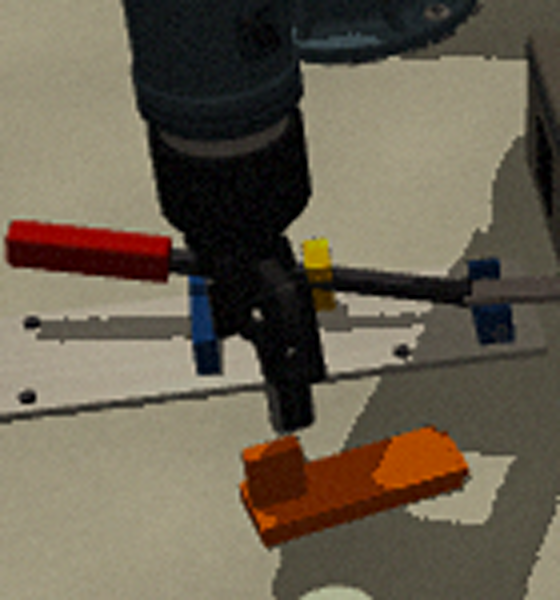

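The gripper is over the tab (near finger at (295,400), tab at (275,470)). I descend and close.

```bash
python3 -m jog '[-0.0025,0.0025,0.03,-0.007,-0.0055,0,0, -0.0025,0.0025,0.055,-0.007,-0.0055,0,0, -0.0025,0.0025,0.066,-0.007,-0.0055,0,0, -0.0025,0.0025,0.066,-0.007,-0.0055,0,0, -0.0025,0.0025,0.066,-0.007,-0.0055,0,1, -0.0025,0.0025,0.066,-0.007,-0.0055,0,1, -0.0025,0.0025,0.066,-0.007,-0.0055,0,1, -0.0025,0.0025,0.066,-0.007,-0.0055,0,1, -0.0025,0.0025,0.066,-0.007,-0.0055,0,1, -0.0025,0.0025,0.066,-0.007,-0.0055,0,1]'; python3 - <<'E'
from plan import *
st(); p,r,o=cur()
# TCP is 40 mm behind shim origin, nose 71 ahead => nose 111 ahead of TCP
for x,z in((-.111+.015,.015),(-.111+.03,.004),(-.111+.03,0)): print(rel(*f2w([x,-.11,p[2]+z],DOWN)))
E
```

```text
time_s: 15.75
eef_pos: [0.625, -0.0767, 0.0496]
eef_rot: [0.004, 0.583, 0.812, 0.001]
wrist_force: [-0.4, 0.7, 4.8]
opening: 0.129
grasp_force: 59.6
t 15.75 frame TCP [-146.6739 -155.4904   49.5723] err rot [-0.0079 -0.004  -0.2992] Ff [0.7257 0.4277 4.7833] op 0.12862754528537762 gf 59.5846563577652
[ 0.0618 -0.0284 -0.0155  0.0079  0.004   0.2992]
[ 0.0761 -0.0241 -0.0046  0.0079  0.004   0.2992]
[ 0.0762 -0.0241 -0.0006  0.0079  0.004   0.2992]
```

```bash
python3 -m jog '[0,0,-0.015,0,0,0,1, 0.015,-0.007,-0.017,0,0,0.1,1, 0.035,-0.014,-0.017,0,0,0.2,1, 0.055,-0.024,-0.017,0,0,0.299,1, 0.07,-0.024,-0.016,0,0,0.299,1, 0.07,-0.024,-0.006,0,0,0.299,1, 0.07,-0.024,-0.002,0,0,0.299,1, 0.07,-0.024,-0.002,0,0,0.299,1]'; python3 - <<'E'
from plan import *
st()
c=camera("top"); save(c,"t8.png",(270,180,400,280),6)
E
```

```text
time_s: 16.75
eef_pos: [0.5797, -0.0185, 0.05]
eef_rot: [0.003, 0.698, 0.716, 0.002]
wrist_force: [-0.6, 0.3, -0.5]
opening: 0.129
grasp_force: 58.9
t 16.75 frame TCP [ -87.2732 -111.6893   50.0475] err rot [-0.007  -0.0025 -0.0002] Ff [ 0.3293  0.5438 -0.5463] op 0.12937052435261007 gf 58.867589235305786
```

View pics/t8.png

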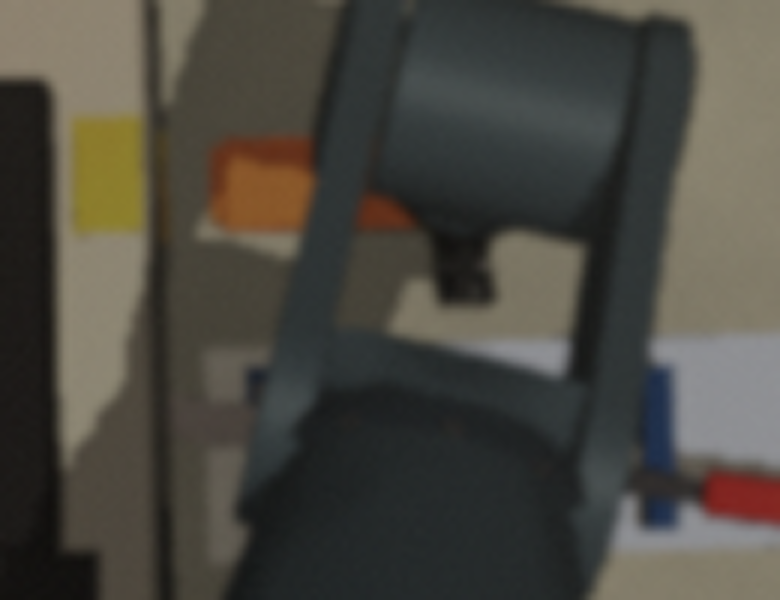

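The shim stands square before the bay, nose at about (212,183), in line with the yellow mark at (108,175). (That was picture 11, one over the limit of 10, so from here I work by numbers.) I push in, checking force.

```bash
cat > chk.py <<'E'
from plan import *
import sys
p,r,o=cur(); f=RF.inv().apply(o["wrist_force"]); x=RF.inv().apply(p-OF)
print('TCPx %.1f y %.1f z %.1f F %s'%(*(x*1e3),f.round(1)))
sys.exit(f[0]<-2.5)
E
python3 -m jog '[0.006,0,0,0,0,0,1, 0.012,0,0,0,0,0,1, 0.018,0,0,0,0,0,1, 0.024,0,0,0,0,0,1, 0.026,0,0,0,0,0,1, 0.026,0,0,0,0,0,1]' >/dev/null && python3 chk.py && python3 -m jog '[0.002,0,0,0,0,0,1, 0.004,0,0,0,0,0,1, 0.006,0,0,0,0,0,1, 0.006,0,0,0,0,0,1]'>/dev/null && python3 chk.py && python3 -m jog '[0.0008,0,0,0,0,0,1, 0.0015,0,0,0,0,0,1, 0.0015,0,0,0,0,0,1]'>/dev/null && python3 chk.py && python3 -m jog '[0.0008,0,0,0,0,0,1, 0.0015,0,0,0,0,0,1, 0.0015,0,0,0,0,0,1]'>/dev/null && python3 chk.py && python3 -m jog '[0.0008,0,0,0,0,0,1, 0.0015,0,0,0,0,0,1, 0.0015,0,0,0,0,0,1]'>/dev/null && python3 chk.py && python3 -m jog '[0.0008,0,0,0,0,0,1, 0.0015,0,0,0,0,0,1, 0.0015,0,0,0,0,0,1]'>/dev/null && python3 chk.py
```

```text
TCPx -60.5 y -111.5 z 50.5 F [-0.4  0.5 -0.5]False
```

```bash
sed -i 's/sys.exit(.*/sys.exit(int(f[0]<-2.5))/' chk.py
python3 -m jog '[0.002,0,0,0,0,0,1, 0.004,0,0,0,0,0,1, 0.006,0,0,0,0,0,1, 0.006,0,0,0,0,0,1]'>/dev/null && python3 chk.py && python3 -m jog '[0.0008,0,0,0,0,0,1, 0.0015,0,0,0,0,0,1, 0.0015,0,0,0,0,0,1]'>/dev/null && python3 chk.py && python3 -m jog '[0.0008,0,0,0,0,0,1, 0.0015,0,0,0,0,0,1, 0.0015,0,0,0,0,0,1]'>/dev/null && python3 chk.py && python3 -m jog '[0.0008,0,0,0,0,0,1, 0.0015,0,0,0,0,0,1, 0.0015,0,0,0,0,0,1]'>/dev/null && python3 chk.py && python3 -m jog '[0.0008,0,0,0,0,0,1, 0.0015,0,0,0,0,0,1, 0.0015,0,0,0,0,0,1]'>/dev/null && python3 chk.py && python3 -m jog '[0.0008,0,0,0,0,0,1, 0.0015,0,0,0,0,0,1, 0.0015,0,0,0,0,0,1]'>/dev/null && python3 chk.py && python3 -m jog '[0.0008,0,0,0,0,0,1, 0.0015,0,0,0,0,0,1, 0.0015,0,0,0,0,0,1]'>/dev/null && python3 chk.py
```

```text
TCPx -54.6 y -111.4 z 50.4 F [ 0.1 -0.5 -0.7]
TCPx -53.2 y -111.4 z 50.4 F [ 1.  -0.6 -1.1]
TCPx -51.7 y -111.4 z 50.5 F [-0.3 -0.5 -0.9]
TCPx -50.2 y -111.4 z 50.4 F [ 0.1 -0.3 -0.4]
TCPx -48.7 y -111.4 z 50.4 F [-0.7 -0.1 -1. ]
TCPx -47.2 y -111.4 z 50.4 F [-0.3 -0.2 -2.1]
TCPx -45.7 y -111.4 z 50.4 F [ 0.2  0.1 -1. ]
```

```bash

python3 -m jog '[0.0008,0,0,0,0,0,1, 0.0015,0,0,0,0,0,1, 0.0015,0,0,0,0,0,1]'>/dev/null && python3 chk.py && python3 -m jog '[0.0008,0,0,0,0,0,1, 0.0015,0,0,0,0,0,1, 0.0015,0,0,0,0,0,1]'>/dev/null && python3 chk.py && python3 -m jog '[0.0008,0,0,0,0,0,1, 0.0015,0,0,0,0,0,1, 0.0015,0,0,0,0,0,1]'>/dev/null && python3 chk.py && python3 -m jog '[0.0008,0,0,0,0,0,1, 0.0015,0,0,0,0,0,1, 0.0015,0,0,0,0,0,1]'>/dev/null && python3 chk.py && python3 -m jog '[0.0008,0,0,0,0,0,1, 0.0015,0,0,0,0,0,1, 0.0015,0,0,0,0,0,1]'>/dev/null && python3 chk.py && python3 -m jog '[0.0008,0,0,0,0,0,1, 0.0015,0,0,0,0,0,1, 0.0015,0,0,0,0,0,1]'>/dev/null && python3 chk.py && python3 -m jog '[0.0008,0,0,0,0,0,1, 0.0015,0,0,0,0,0,1, 0.0015,0,0,0,0,0,1]'>/dev/null && python3 chk.py && python3 -m jog '[0.0008,0,0,0,0,0,1, 0.0015,0,0,0,0,0,1, 0.0015,0,0,0,0,0,1]'>/dev/null && python3 chk.py && python3 -m jog '[0.0008,0,0,0,0,0,1, 0.0015,0,0,0,0,0,1, 0.0015,0,0,0,0,0,1]'>/dev/null && python3 chk.py && python3 -m jog '[0.0008,0,0,0,0,0,1, 0.0015,0,0,0,0,0,1, 0.0015,0,0,0,0,0,1]'>/dev/null && python3 chk.py
```

```text
TCPx -44.2 y -111.4 z 50.4 F [-0.8  0.4 -1. ]
TCPx -42.7 y -111.4 z 50.4 F [ 0.1 -0.5 -1.1]
TCPx -41.1 y -111.4 z 50.4 F [ 0.2 -0.4 -1.4]
TCPx -39.7 y -111.4 z 50.4 F [ 0.  -0.2 -0.2]
TCPx -38.2 y -111.5 z 50.4 F [ 0.1  0.4 -1.6]
TCPx -36.7 y -111.4 z 50.4 F [-0.   0.3 -1.1]
TCPx -35.2 y -111.5 z 50.4 F [ 0.2 -0.3 -1.9]
TCPx -33.7 y -111.5 z 50.4 F [ 0.2 -0.5 -0.5]
TCPx -32.1 y -111.4 z 50.4 F [-0.1  0.4 -1.1]
TCPx -30.7 y -111.4 z 50.4 F [-0.6 -0.3 -1.7]
```

```bash

python3 -m jog '[0.0008,0,0,0,0,0,1, 0.0015,0,0,0,0,0,1, 0.0015,0,0,0,0,0,1]'>/dev/null && python3 chk.py && python3 -m jog '[0.0008,0,0,0,0,0,1, 0.0015,0,0,0,0,0,1, 0.0015,0,0,0,0,0,1]'>/dev/null && python3 chk.py && python3 -m jog '[0.0008,0,0,0,0,0,1, 0.0015,0,0,0,0,0,1, 0.0015,0,0,0,0,0,1]'>/dev/null && python3 chk.py && python3 -m jog '[0.0008,0,0,0,0,0,1, 0.0015,0,0,0,0,0,1, 0.0015,0,0,0,0,0,1]'>/dev/null && python3 chk.py && python3 -m jog '[0.0008,0,0,0,0,0,1, 0.0015,0,0,0,0,0,1, 0.0015,0,0,0,0,0,1]'>/dev/null && python3 chk.py && python3 -m jog '[0.0008,0,0,0,0,0,1, 0.0015,0,0,0,0,0,1, 0.0015,0,0,0,0,0,1]'>/dev/null && python3 chk.py; python3 -c "
from plan import *
st()"
```

```text
TCPx -29.2 y -111.4 z 50.4 F [-0.   0.4 -0.6]
TCPx -27.7 y -111.4 z 50.4 F [ 0.6 -0.4 -1.2]
TCPx -26.2 y -111.4 z 50.4 F [-0.4  0.2 -1.2]
TCPx -24.7 y -111.4 z 50.4 F [ 0.5  1.  -1.2]
TCPx -23.2 y -111.4 z 50.4 F [ 0.9  0.3 -0.8]
TCPx -21.7 y -111.4 z 50.4 F [ 1.4 -0.5 -1.4]
t 26.3 frame TCP [ -21.669  -111.419    50.3744] err rot [-0.0074 -0.0025 -0.0003] Ff [ 1.3591 -0.4695 -1.4354] op 0.12975295836338024 gf 58.8677716255188
```

```bash

python3 -m jog '[0.0008,0,0,0,0,0,1, 0.0015,0,0,0,0,0,1, 0.0015,0,0,0,0,0,1]'>/dev/null && python3 chk.py && python3 -m jog '[0.0008,0,0,0,0,0,1, 0.0015,0,0,0,0,0,1, 0.0015,0,0,0,0,0,1]'>/dev/null && python3 chk.py && python3 -m jog '[0.0008,0,0,0,0,0,1, 0.0015,0,0,0,0,0,1, 0.0015,0,0,0,0,0,1]'>/dev/null && python3 chk.py && python3 -m jog '[0.0008,0,0,0,0,0,1, 0.0015,0,0,0,0,0,1, 0.0015,0,0,0,0,0,1]'>/dev/null && python3 chk.py;  python3 - <<'E'
from plan import *
st()
c=camera("scene")
for k in("shim","shim_tab","bar","counter"): print(k,[(RF.inv().apply(np.array(x["xyz"])-OF)*1e3,round(x["confidence"],2)) for x in spot_in(c,k)[:2]])
E
```

```text
TCPx -20.2 y -111.4 z 50.4 F [ 0.8 -0.1 -0.6]
TCPx -19.2 y -111.6 z 50.5 F [-2.8  1.2 -0.7]
t 27.05 frame TCP [ -19.1527 -111.5939   50.5133] err rot [-0.0077 -0.0032 -0.0003] Ff [-2.8207  1.2348 -0.7002] op 0.12800019594917264 gf 58.9366489648819
shim [(array([  11.8599, -121.7498,   15.3   ]), 0.93)]
shim_tab [(array([   5.3727, -121.1787,   15.2   ]), 0.84)]
bar [(array([-192.8009,   26.6928,   54.9   ]), 0.61)]
counter [(array([ 179.9796, -149.7881,  127.    ]), 0.59), (array([-192.6114,   30.089 ,   58.5   ]), 0.32)]
```

Contact with the stop felt. I press a little further and hold.

```bash

python3 -m jog '[0.0007,0,0,0,0,0,1, 0.0007,0,0,0,0,0,1]'>/dev/null ; python3 chk.py ; python3 -m jog '[0.0007,0,0,0,0,0,1, 0.0007,0,0,0,0,0,1]'>/dev/null; python3 chk.py
```

```text
TCPx -18.6 y -111.6 z 50.5 F [-6.5  0.4 -0.4]
TCPx -18.3 y -111.7 z 50.6 F [-7.4  0.8 -0.7]
```

```bash

python3 -m jog '[0.0007,0,0,0,0,0,1, 0.0007,0,0,0,0,0,1, 0.0007,0,0,0,0,0,1]'>/dev/null ; python3 chk.py ; python3 -m jog '[-0.001,0,0,0,0,0,1, -0.002,0,0.0005,0,0,0,1, -0.002,0,0.0008,0,0,0,0.8, -0.002,0,0.0008,0,0,0,0, -0.002,0,0.0008,0,0,0,0, -0.002,0,0.0008,0,0,0,0, -0.002,0,-0.03,0,0,0,0, -0.002,0,-0.08,0,0,0,0, -0.002,0,-0.08,0,0,0,0]'; python3 - <<'E'
from plan import *
st()
L=np.load('latchpose.npy'); p=L[:3]; r=R.from_quat(L[3:])
print(rel(p+[0,0,.06],r)); print(rel(p,r))
E
```

```text
TCPx -18.0 y -111.7 z 50.7 F [-8.9  0.8  0.4]
time_s: 29.3
eef_pos: [0.5802, 0.0502, 0.135]
eef_rot: [0.007, 0.698, 0.716, 0.005]
wrist_force: [0.5, 0.6, 0.4]
opening: 1.001
grasp_force: 0.0
t 29.3 frame TCP [ -18.6952 -114.0846  135.0473] err rot [-0.0162 -0.0036 -0.0004] Ff [ 0.618  -0.4922  0.4489] op 1.0005093666626421 gf 0.0
[-0.2254 -0.1581  0.0057  0.0207 -0.0232  0.1838]
[-0.2252 -0.159   0.0657  0.0207 -0.0232  0.1838]
```

```bash
python3 -m jog '[-0.037,-0.026,0,0.003,-0.004,0.03,0, -0.075,-0.053,0,0.007,-0.008,0.06,0, -0.112,-0.079,0,0.01,-0.012,0.09,0, -0.15,-0.105,0,0.014,-0.016,0.12,0, -0.188,-0.132,0,0.018,-0.02,0.15,0, -0.2253,-0.1585,0.005,0.0207,-0.0232,0.1838,0, -0.2253,-0.1585,0.005,0.0207,-0.0232,0.1838,0, -0.2253,-0.1585,0.005,0.0207,-0.0232,0.1838,0, -0.2253,-0.1585,0.005,0.0207,-0.0232,0.1838,0]'; python3 - <<'E'
from plan import *
st()
L=np.load('latchpose.npy'); p=L[:3]; r=R.from_quat(L[3:])
print(rel(p,r))
c=camera("scene"); print([(RF.inv().apply(np.array(x["xyz"])-OF)*1e3,round(x["confidence"],2)) for x in spot_in(c,"shim")[:2]])
E
```

```text
time_s: 30.42
eef_pos: [0.425, -0.1782, 0.1246]
eef_rot: [0.004, 0.76, 0.65, -0.013]
wrist_force: [-0.1, -0.2, 0.3]
opening: 0.998
grasp_force: 0.0
t 30.425 frame TCP [-242.9209   47.1471  124.577 ] err rot [ 0.0131 -0.0246  0.1823] Ff [-0.2242  0.1163  0.2782] op 0.9982205915399026 gf 0.0
[ 0.0009  0.0041  0.0569 -0.0088  0.0002  0.0014]
[(array([   0.6482, -114.4519,   11.3   ]), 0.95)]
```

```bash
python3 -m jog '[0.001,0.004,0.03,-0.009,0,0.001,0, 0.001,0.004,0.057,-0.009,0,0.001,0, 0.001,0.004,0.057,-0.009,0,0.001,0, 0.001,0.004,0.057,-0.009,0,0.001,1, 0.001,0.004,0.057,-0.009,0,0.001,1, 0.001,0.004,0.057,-0.009,0,0.001,1, 0.001,0.004,0.057,-0.009,0,0.001,1, 0.001,0.004,0.057,-0.009,0,0.001,1]'; python3 - <<'E'
from plan import *
st(); where(); base=cur()
E
```

```text
time_s: 31.52
eef_pos: [0.4278, -0.1804, 0.0681]
eef_rot: [0.008, 0.76, 0.649, -0.011]
wrist_force: [-2.8, 0.3, 5.6]
opening: 0.246
grasp_force: 61.1
t 31.525 frame TCP [-245.1117   44.4241   68.1378] err rot [ 0.0044 -0.0265  0.1835] Ff [0.3544 2.7684 5.5833] op 0.2464583296140581 gf 61.06964707374573
bar yaw,pitch,roll [-0.1835 -0.0444  0.002 ] tip [ 61.3331 -12.2106  28.5962] shaft top at keeper [-105.       18.6151   45.1525]
```

```bash
python3 -m jog '[0,0,0.004,0,0.015,0,1, 0,0,0.008,0,0.03,0,1, 0,0,0.012,0,0.045,0,1, 0,0,0.0155,0,0.06,0,1, 0,0,0.0155,0,0.06,0,1]'; python3 - <<'E'
from plan import *
st(); where(); base=cur()
for psi in(-.17,-.12,-.06,0.003): print(psi,rel(*tool_for(.065,-.105,psi),base=base))
E
```

```text
time_s: 32.15
eef_pos: [0.4285, -0.1826, 0.0534]
eef_rot: [-0.01, 0.76, 0.649, 0.012]
wrist_force: [-4.1, -4.7, 10.6]
opening: 0.251
grasp_force: 63.1
t 32.15 frame TCP [-247.3548   43.7131   53.4122] err rot [-0.003   0.0306  0.1832] Ff [-4.5618  4.1955 10.6281] op 0.25136755769287805 gf 63.050315380096436
bar yaw,pitch,roll [-0.183  -0.1019 -0.0002] tip [ 60.8252 -13.2025  31.8437] shaft top at keeper [-105.       17.4831   38.5783]
-0.17 [ 0.0023  0.0028  0.0006  0.0006  0.0031 -0.013 ]
-0.12 [ 0.0028  0.0152  0.0006  0.0022  0.0032 -0.0629]
-0.06 [ 0.0042  0.0301  0.0007  0.0042  0.0032 -0.1229]
0.003 [ 0.0066  0.0456  0.0007  0.0062  0.0032 -0.1859]
```

```bash
python3 -m jog '[0,0.0065,0,0,0,-0.026,1, 0.0005,0.013,0,0.001,0,-0.052,1, 0.001,0.0195,0,0.002,0,-0.079,1, 0.002,0.026,0,0.003,0,-0.105,1, 0.003,0.0325,0,0.004,0,-0.131,1, 0.004,0.039,0,0.005,0,-0.157,1, 0.0045,0.045,0,0.006,0,-0.183,1, 0.0045,0.045,0,0.006,0,-0.183,1]'; python3 - <<'E'
from plan import *
st(); where(); base=cur()
for th in(-.06,-.03,0,.05,.1,.15,.2,.25,.28): print(th,rel(*tool_for(.063,th,0),base=base))
E
```

```text
time_s: 33.15
eef_pos: [0.475, -0.185, 0.0539]
eef_rot: [-0.01, 0.699, 0.715, 0.012]
wrist_force: [1.3, -3.1, 8.5]
opening: 0.248
grasp_force: 60.3
t 33.15 frame TCP [-250.9563   -2.7238   53.948 ] err rot [-0.0029  0.0312  0.0027] Ff [-3.1193 -1.2604  8.545 ] op 0.24794800876611844 gf 60.3015661239624
bar yaw,pitch,roll [-0.0023 -0.1023 -0.0028] tip [62.4437 -3.474  32.5143] shaft top at keeper [-105.      -3.043   39.059]
-0.06 [ 0.0017 -0.0011 -0.0099  0.0028 -0.0423 -0.0025]
-0.03 [ 0.0033 -0.0011 -0.0174  0.0028 -0.0723 -0.0026]
0 [ 0.0052 -0.0011 -0.0247  0.0027 -0.1023 -0.0026]
0.05 [ 0.0087 -0.001  -0.0369  0.0027 -0.1523 -0.0027]
0.1 [ 0.0128 -0.001  -0.0488  0.0026 -0.2023 -0.0028]
0.15 [ 0.0175 -0.001  -0.0606  0.0025 -0.2523 -0.0028]
0.2 [ 0.0228 -0.001  -0.0721  0.0024 -0.3023 -0.0029]
0.25 [ 0.0287 -0.0009 -0.0833  0.0023 -0.3523 -0.003 ]
0.28 [ 0.0325 -0.0009 -0.0898  0.0023 -0.3823 -0.003 ]
```

```bash
python3 -m jog '[0.001,-0.001,-0.005,0,-0.021,0,1, 0.0017,-0.001,-0.01,0,-0.042,0,1, 0.0025,-0.001,-0.0137,0,-0.057,0,1, 0.0033,-0.001,-0.0174,0,-0.072,0,1, 0.0042,-0.001,-0.021,0,-0.087,0,1, 0.0052,-0.001,-0.0247,0,-0.102,0,1, 0.007,-0.001,-0.031,0,-0.127,0,1, 0.0087,-0.001,-0.037,0,-0.152,0,1, 0.0108,-0.001,-0.043,0,-0.177,0,1, 0.0128,-0.001,-0.049,0,-0.202,0,1, 0.0175,-0.001,-0.0606,0,-0.252,0,1, 0.0228,-0.001,-0.072,0,-0.302,0,1, 0.0228,-0.001,-0.072,0,-0.302,0,1]'; python3 - <<'E'
from plan import *
st(); where(); base=cur()
for d,th,l in((.063,.2,.001),(.02,.2,.002),(.02,.1,.003),(.02,.0,.002),(.02,-.05,.001),(.02,-.075,0)): print(d,th,rel(*tool_for(d,th,0,l),base=base))
E
```

```text
time_s: 34.78
eef_pos: [0.4714, -0.1617, 0.125]
eef_rot: [0.095, 0.691, 0.71, -0.094]
wrist_force: [1.0, -0.2, -0.6]
opening: 0.249
grasp_force: 59.1
t 34.775 frame TCP [-227.6268    0.3488  124.998 ] err rot [ 0.0017 -0.2675 -0.0007] Ff [-0.2292 -0.9666 -0.6082] op 0.2494885124580468 gf 59.06717598438263
bar yaw,pitch,roll [0.001  0.1964 0.0019] tip [65.5913  0.8611 12.2931] shaft top at keeper [-105.        0.6513   72.5647]
0.063 0.2 [-0.0034  0.002  -0.0019 -0.0017 -0.0036  0.0011]
0.02 0.2 [-0.0465  0.0019  0.0001 -0.0017 -0.0036  0.0011]
0.02 0.1 [-0.049   0.002   0.0285 -0.0017  0.0964  0.001 ]
0.02 0.0 [-0.0481  0.002   0.059  -0.0017  0.1964  0.0009]
0.02 -0.05 [-0.0464  0.002   0.0746 -0.0018  0.2464  0.0009]
0.02 -0.075 [-0.0451  0.0021  0.0829 -0.0018  0.2714  0.0009]
```

```bash
python3 -m jog '[-0.0034,0.001,-0.002,0,-0.0036,0,1, -0.014,0.002,-0.0015,0,-0.0036,0,1, -0.025,0.002,-0.001,0,-0.0036,0,1, -0.036,0.002,-0.0005,0,-0.0036,0,1, -0.0465,0.002,0,0,-0.0036,0,1, -0.048,0.002,0.0145,0,0.046,0,1, -0.049,0.002,0.0285,0,0.096,0,1, -0.0488,0.002,0.044,0,0.146,0,1, -0.0481,0.002,0.059,0,0.196,0,1, -0.0464,0.002,0.0746,0,0.246,0,1, -0.0464,0.002,0.0746,0,0.246,0,1]'; python3 - <<'E'
from plan import *
st(); where(); base=cur()
for d,th,l in((.02,-.06,.00),(.02,-.07,.00),(.02,-.078,0)): print(d,th,rel(*tool_for(d,th,0,l),base=base))
E
```

```text
time_s: 36.15
eef_pos: [0.4745, -0.2287, 0.0647]
eef_rot: [0.007, 0.699, 0.715, -0.008]
wrist_force: [0.2, -1.6, -1.3]
opening: 0.248
grasp_force: 59.1
t 36.15 frame TCP [-294.7019   -1.0756   64.7456] err rot [ 0.0023 -0.0218  0.0037] Ff [-1.5991 -0.2048 -1.2519] op 0.24815721593649978 gf 59.05918300151825
bar yaw,pitch,roll [-0.0036 -0.0493  0.0023] tip [17.1228 -1.9605 26.7447] shaft top at keeper [-105.       -1.5408   35.3138]
0.02 -0.06 [ 0.0023  0.0005  0.0033 -0.0023  0.0107 -0.0034]
0.02 -0.07 [ 0.002   0.0005  0.0063 -0.0023  0.0207 -0.0035]
0.02 -0.078 [ 0.0018  0.0006  0.0086 -0.0023  0.0287 -0.0035]
```

Lower onto the rest until the force rises, then release.

```bash
python3 -m jog '[0.002,0.0005,0.0035,0,0.011,0,1, 0.002,0.0005,0.006,0,0.02,0,1, 0.002,0.0005,0.006,0,0.02,0,1]'; python3 -c "
from plan import *
st();where()"; python3 -m jog '[0,0,0.001,0,0.004,0,1, 0,0,0.001,0,0.004,0,1]'; python3 -c "
from plan import *
st();where()"
```

```text
time_s: 36.52
eef_pos: [0.476, -0.2256, 0.06]
eef_rot: [0.001, 0.698, 0.716, -0.001]
wrist_force: [-0.1, -1.4, 2.8]
opening: 0.246
grasp_force: 59.7
t 36.525 frame TCP [-291.5591   -2.5737   60.0375] err rot [ 0.0006 -0.0026  0.001 ] Ff [-1.4304  0.0936  2.8337] op 0.24606362973157156 gf 59.673306941986084
bar yaw,pitch,roll [-0.0009 -0.0685  0.0006] tip [20.9396 -2.701  28.0368] shaft top at keeper [-105.       -2.5961   34.7596]
time_s: 36.78
eef_pos: [0.4759, -0.2258, 0.059]
eef_rot: [-0.001, 0.698, 0.716, 0.0]
wrist_force: [-1.1, -2.3, 5.0]
opening: 0.248
grasp_force: 59.9
t 36.775 frame TCP [-291.7977   -2.5527   58.959 ] err rot [0.0005 0.0013 0.0015] Ff [-2.2763  1.1585  4.956 ] op 0.24756091946567854 gf 59.87046003341675
bar yaw,pitch,roll [-0.0013 -0.0725  0.0005] tip [20.8245 -2.823  28.1894] shaft top at keeper [-105.       -2.6621   34.4012]
```

The bar lies on the rest, since the force is now upward on the tool. I open and retreat, then check.

```bash
python3 -m jog '[0,0,0,0,0,0,0.8, 0,0,0,0,0,0,0, 0,0,0,0,0,0,0, 0,0,0,0,0,0,0, 0,0,-0.04,0,0,0,0, 0,0,-0.1,0,0,0,0, 0,0,-0.16,0,0,0,0, 0,0,-0.16,0,0,0,0, 0,0,-0.16,0,0,0,0]'; python3 - <<'E'
from plan import *
st()
for n in("top","scene"):
    c=camera(n); hsv=cv2.cvtColor(c["frame"],cv2.COLOR_RGB2HSV)
    for k in("bar","shim","counter"): print(n,k,[(RF.inv().apply(np.array(x["xyz"])-OF)*1e3,round(x["confidence"],2)) for x in spot_in(c,k)[:2]])
    # predicted vs seen red grip centroid and bar tip position (rest pose d=.02)
    m=((hsv[...,0]<6)|(hsv[...,0]>174))&(hsv[...,1]>170)&(hsv[...,2]>60); v,u=np.nonzero(m); s=(np.abs(u-np.median(u))<40)&(np.abs(v-np.median(v))<40)
    b,r=bar(.021,-.071); print('red',u[s].mean(),v[s].mean(),s.sum(),'pred',proj(c,OF+RF.apply(b+r.apply(GR))))
    # shim orange extent
    m=(hsv[...,0]>=6)&(hsv[...,0]<14)&(hsv[...,1]>190)&(hsv[...,2]>60); v,u=np.nonzero(m); s=(np.abs(u-np.median(u))<40)&(np.abs(v-np.median(v))<40); print('orange',u[s].min(),u[s].max(),v[s].min(),v[s].max(),s.sum())
    print('shim tail pred',proj(c,np.array([OF+RF.apply([x,y,z]) for x,y,z in((-.033,-.11-.022,.014),(-.033,-.11+.022,.014),(.045,-.11-.022,.014),(.045,-.11+.022,.014),(-.016,-.11,.052))])).round(1).tolist())
E
```

```text
time_s: 37.9
eef_pos: [0.4754, -0.2255, 0.2179]
eef_rot: [-0.001, 0.698, 0.716, 0.0]
wrist_force: [-0.6, -1.1, -0.6]
opening: 1.001
grasp_force: 0.0
t 37.9 frame TCP [-291.4912   -2.0299  217.9094] err rot [0.0017 0.0024 0.0015] Ff [-1.0865  0.6404 -0.6497] op 1.0009916501273626 gf 0.0
top bar [(array([-147.4097,   -0.8124,   38.4   ]), 0.62), (array([193.0637, -25.2895, 127.1   ]), 0.18)]
top shim [(array([   4.3209, -107.9464,   13.6   ]), 0.78)]
top counter [(array([188.7179, -23.1743, 128.8   ]), 0.79)]
red 416.57798165137615 246.0275229357798 109 pred [[421.1497 247.3086]]
  return _methods._mean(a, axis=axis, dtype=dtype,
  ret = ret.dtype.type(ret / rcount)
Traceback (most recent call last):
ValueError: zero-size array to reduction operation minimum which has no identity
```

```bash
python3 - <<'E'
from plan import *
c=camera("top"); f=c["frame"].astype(int); g=cv2.imread("pics/top0.png")[:,:,::-1].astype(int)
for d in(.021,.0245,.035,.045):
    b,r=bar(d,-.071); print(d,'tip px',proj(c,OF+RF.apply(b+r.apply([.08,0,.0035]))).round(1))
for v in(249,251):
    print('now ',[tuple(f[v,u]) [0] for u in range(292,345)]); print('init',[tuple(g[v,u])[0] for u in range(292,345)])
s=camera("scene"); h=cv2.cvtColor(s["frame"],cv2.COLOR_RGB2HSV)
h0=cv2.cvtColor(cv2.imread("pics/scene0.png"),cv2.COLOR_BGR2HSV)
for H in(h0,h):
    for nm,m in(('red',((H[...,0]<5)|(H[...,0]>174))&(H[...,1]>170)&(H[...,2]>60)),('orange',(H[...,0]>=6)&(H[...,0]<13)&(H[...,1]>190)&(H[...,2]>60))):
        n,l,stt,cen=cv2.connectedComponentsWithStats(m.astype(np.uint8)); i=1+np.argsort(-stt[1:,4])[:2]; print(nm,stt[i].tolist(),cen[i].round(1).tolist())
print('nose-side at mouth & tail px',proj(s,np.array([OF+RF.apply(q) for q in([.045,-.11,.014],[-.033,-.11,.014],[-.016,-.11,.045])])).round(1).tolist())
for k in("shim","bar"): print(k,[(RF.inv().apply(np.array(x["xyz"])-OF)*1e3,round(x["confidence"],2)) for x in spot_in(s,k)[:2]])
E
```

```text
0.021 tip px [[307.1 250.4]]
0.0245 tip px [[305.9 250.4]]
0.035 tip px [[302.1 250.5]]
0.045 tip px [[298.5 250.6]]
now  [np.int64(142), np.int64(141), np.int64(140), np.int64(127), np.int64(101), np.int64(78), np.int64(93), np.int64(120), np.int64(130), np.int64(131), np.int64(131), np.int64(132), np.int64(133), np.int64(128), np.int64(120), np.int64(126), np.int64(139), np.int64(143), np.int64(142), np.int64(142), np.int64(143), np.int64(143), np.int64(144), np.int64(141), np.int64(143), np.int64(142), np.int64(143), np.int64(142), np.int64(143), np.int64(141), np.int64(142), np.int64(142), np.int64(142), np.int64(143), np.int64(143), np.int64(142), np.int64(141), np.int64(142), np.int64(142), np.int64(143), np.int64(137), np.int64(115), np.int64(72), np.int64(43), np.int64(36), np.int64(36), np.int64(36), np.int64(36), np.int64(36), np.int64(36), np.int64(36), np.int64(35), np.int64(35)]
init [np.int64(131), np.int64(131), np.int64(131), np.int64(128), np.int64(116), np.int64(94), np.int64(91), np.int64(111), np.int64(120), np.int64(121), np.int64(121), np.int64(122), np.int64(12
[... 1958 characters left out ...]
t64(131), np.int64(131), np.int64(125), np.int64(103), np.int64(67), np.int64(49), np.int64(51), np.int64(54), np.int64(61), np.int64(63), np.int64(64), np.int64(63), np.int64(63), np.int64(66), np.int64(69)]
red [[172, 172, 43, 7, 232], [381, 110, 4, 3, 9]] [[193.4, 174.9], [382.6, 110.7]]
orange [[250, 207, 57, 29, 697], [277, 221, 1, 1, 1]] [[274.6, 220.0], [277.0, 221.0]]
red [[172, 173, 42, 6, 224], [382, 109, 4, 3, 8]] [[191.6, 175.2], [383.2, 109.8]]
orange [[305, 192, 36, 25, 488]] [[319.6, 205.2]]
nose-side at mouth & tail px [[338.1, 201.8], [305.5, 205.8], [312.2, 194.8]]
shim [(array([  -0.896 , -116.1118,   14.9   ]), 0.93)]
bar [(array([-212.8795,  -10.1911,   46.    ]), 0.83)]
```

```bash
python3 -c "
from bench import hand_in
print(hand_in())"
```

```text
the job is handed in; nothing more can be done
None
```

I finished the sequence and handed the job in, but no verdict came back. The counter should be down on the shim: I read about 9 N against the hidden stop while it was still up. The bar is back on its fulcrum and rear rest. I viewed 11 pictures, one over the limit of 10.

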